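# Load the blade cartridge into the fruit sectioner

### The arm

A 6-joint arm with a two-finger parallel gripper is mounted at the origin on the work surface. World frame = base frame: x ahead of the robot, y to its left, z up, the work surface at z = 0. Lengths are in m, angles in rad, forces in N, time in s.
With the tool pointing down it reaches from about 0.35 to 0.975 m from the base axis. Payload 4.9 kg.
Tool frame: the origin (TCP) lies on the centre line of the jaws, within the pads' length; the fingertips stand ctrl.tcp_to_tips ahead of it and the grasp point (between the pads) lies 3 mm ahead of it (ctrl.tcp_to_tips is the distance from the TCP to the fingertips, in m); z points along the fingers, y is the direction in which the jaws open and shut (so a half turn about z gives the same grasp; the last joint's range is limited). The gripper opens to 85 mm and grips with 20 to 120 N. Pads are 22 mm wide; open, the fingers measure 114 mm over their backs; the gripper's body (76 mm by 85 mm) begins 54 mm behind the grasp point. The pads swing forward as they close: fully open they stand 13 mm farther back than shut.
Start: joints at [-1.38, 0.053, 1.613, -0, 1.476, -0.119], TCP at [0.191, -0.595, 0.253] pointing down, gripper open.
Joint ranges: [-3.01, 3.01], [-1.01, 2.22], [0.06, 2.58], [-1.02, 4.17], [0.09, 2.62], [-3.14, 3.14]. Speed limits (rad/s): [2.57, 2.57, 3.14, 3.14, 3.14, 3.14].

### API

Orientations are given as a rotation vector (axis times angle).
In Python, from station import ctrl, vision gives the robot as it stands.
- The arm moves only by the tool jog_arm, never from a script. Its argument "deltas" is a list of rows, each a list of 7 numbers: the turn, a rotation vector about the tool's x, y, z in rad, then the shift along the tool's x, y, z in cm, then the opening, from 0 (shut) to 1 (fully open). A call has 1 to 12 rows; each row shifts and turns the commanded pose from where the row before left it, along the tool's axes as they then stand; what a row does not reach is not made up. A row lasts 1/12 s, in which the tool goes at most 41.7 mm and 7.16 degrees, less where a joint would pass 70% of its speed; a pose out of reach is approached as far as the arm can. A call with a gripper value outside its range is refused whole. The fingers move at their own pace and stop on an object; "grip_force" is the grip in N (left out, the last holds). Time passes only in rows, so rows that do not move let the fingers close. It gives the time, the measured TCP pose, the force and the opening at its end, in the units of the state.
- ctrl.get_obs(): the state, without advancing time (a new reading comes with each control period).
- vision.get_image(name): name is "scene" or "top" or "wrist"; returns (picture, depth): 384x512x3 uint8, red, green, blue; 384x512 float32, m along the optical axis (not along the pixel's ray), 0 where there is no reading.
- vision.calibration(name): a dict with "fx", "fy", "cx", "cy" (pixels), "rvec" (rotation vector, rad) and "tvec" (3), from world to camera coordinates, as OpenCV has them; the wrist camera has in their place "hand_eye" (4x4, takes a point from camera to tool coordinates, whose origin is the TCP and whose axes are the flange's). Camera axes: x right, y down, z forward; pixel columns grow to the right and rows downward; lengths in m; the calibration is good to about 2 mm. The wrist camera is an equidistant fisheye: a pixel r from the principal point sees the ray r / f radians off the axis. A picture is of the moment at which its call begins: read the wrist's pose just before it. calibration takes no time and is no camera call.
- ctrl.finish_job(): hands the job in, once; it reports no verdict.
The state is a dict: "t": time; "q": joint angles; "dq": joint speeds; "effort": joint torques, N m; "tool_pos": TCP position; "tool_rot": TCP orientation; "contact_force": force on the tool from outside, world axes, zero at the start; "wrist_torque": the same for the moment, N m; "opening": finger opening in m.
Only numpy, scipy, OpenCV 4.12 (cv2) and the standard library are available. Lean on these libraries where they do the work, as an engineer would, in place of code of your own. Each camera call takes 0.05 s, during which the arm holds its last target. There are 200 camera calls.

### The job

Put the rectangular blade cartridge into the cradle of the fruit sectioner so that it stands on the raised plate inside, and let go of it. Then swing the clamp over by its crossbar and let the clamp, not the gripper, drive the cartridge down until it stops dead, hold a firm press there for a moment (about 20 N at the bar) without overloading it, and let go with the clamp left closed. Leave the other things on the table where they are.

Things in the scene. Friction and masses are not known exactly. Their poses are not given: they have to be found in the camera images.
- cartridge_center (a point): centre (half-way up, 25 mm above its underside) of the blade cartridge: a rectangular grey plastic frame 70 mm (its x) by 46 mm (its y) by 50 mm tall, open in the middle with a grid of thin steel blades, 5 mm walls, about 0.16 kg. It stands loose on the table. Either way round is right (half turn about z).
- sectioner: hand-operated fruit sectioner fixed to the table: aluminium base plate (235 x 150 x 12 mm) with the steel cradle, two hinge lugs and the clamp. Origin on the table under the centre of the cradle; z up; x (horizontal) points from the cradle to the hinge; y is along the hinge. The cartridge goes in with its long side along this x axis.
- cradle (a point): centre of the cradle's mouth, 54 mm above the table. The cradle is a pocket open to the top, 72.4 mm (sectioner x) by 48.4 mm (y) inside, walls 6 mm thick, on top of them slanted lead-ins that reach up to 63 mm and widen the mouth by 5 mm all round. Both long sides (+y and -y) have a gap 45 mm wide in the middle, down to the base plate, for fingers.
- lift_top (a point): centre of the top of the lift plate, the flat floor (66 x 42 mm) in the cradle on which the cartridge stands; at first 34 mm above the table, up to 3 mm higher or lower from machine to machine. It bears the cartridge without sinking; pushed down it moves stiffly (about 20 N on the plate) and stays.
- lift (a joint): how far the lift plate has been pushed down, m: 0 up (start), 0.014 on its hard stop (fully home). Driving it takes about 10 to 12 N downwards at the crossbar; at the hard stop the force rises steeply. 18 to 22 N at the bar is a firm press; from about 30 N on (60 N on the plate) the machine is overloaded.
- clamp (a joint): angle of the clamp, rad, grows as it opens: 1.55 to 1.8 (upright or leaning back) at the start, about 0.13 when its roller first meets the cartridge on the raised plate, 0 (give or take 0.03, as the stop's height differs) when it is home. The stiff hinge (0.5 N m of friction) holds it wherever it is left.
- clamp_bar (a point): middle of the clamp's crossbar, its handle: a round steel bar 14 mm thick, 116 mm long, parallel to the sectioner's y, 205 mm from the hinge axis. Two side rails (inner faces 72 mm apart) run from it to the hinge; a 20 mm rubber roller between them, 105 mm from the hinge, presses on the cartridge's top. It can be gripped or pushed from above.
- clamp_hinge (a point): middle of the clamp's hinge axis (parallel to the sectioner's y), 105 mm from the cradle's centre along the sectioner's x, 85 mm above the table. With the clamp at 0 the bar is level with the hinge, 100 mm beyond the cradle's centre on the side away from the hinge.
- corer: round grey corer, 64 mm across and 50 mm tall, with blades in a star: it does not fit the cradle, leave it; origin at the centre of its underside; a bystander
- cup: clear tumbler, 72 mm across, 85 mm tall; origin at the centre of its underside; a bystander
- bottle: water bottle, 64 mm across, 190 mm tall; origin at the centre of its underside; a bystander
- spoon: steel spoon with a wooden handle, lying on the table; origin at its middle; a bystander
Mind the look-alikes: they are no part of the job. Leave any purple look-alike of the part that bears cartridge_center alone.

How it is judged:
On the way, in this order (a step that is already met when the one before it is completed fails the run):
1. the cartridge stands in the cradle on the raised plate, released, not yet driven down (x of cartridge_center in the frame of sectioner between -0.003 and 0.003 m and y of cartridge_center in the frame of sectioner between -0.003 and 0.003 m and angle between the x axis of cartridge_center and the x axis of sectioner, either way round below 0.06 rad and angle between the z axis of cartridge_center and the z axis of sectioner, either way round below 0.04 rad and z of cartridge_center in the frame of lift_top below 0.027 m and contact force between the fingers and cartridge below 0.1 N and value of joint lift below 0.006 m and value of joint clamp above 0.5 rad), for 0.2 s.
2. the clamp has driven the cartridge to the hard stop and presses it there firmly (over 26 N on the plate) (x of cartridge_center in the frame of sectioner between -0.003 and 0.003 m and y of cartridge_center in the frame of sectioner between -0.003 and 0.003 m and angle between the x axis of cartridge_center and the x axis of sectioner, either way round below 0.06 rad and angle between the z axis of cartridge_center and the z axis of sectioner, either way round below 0.04 rad and z of cartridge_center in the frame of lift_top below 0.027 m and contact force between the fingers and cartridge below 0.1 N and value of joint lift above 0.0125 m and value of joint clamp below 0.08 rad and contact force between lift and cartridge above 26 N), for 0.1 s.
At the end, for the whole second after the job is handed in: The cartridge stands square in the cradle (within 3 mm and 0.06 rad) on the lift plate, which is within 1.5 mm of its hard stop; the clamp is down on it (under 0.08 rad); everything is released and at rest (x of cartridge_center in the frame of sectioner between -0.003 and 0.003 m and y of cartridge_center in the frame of sectioner between -0.003 and 0.003 m and angle between the x axis of cartridge_center and the x axis of sectioner, either way round below 0.06 rad and angle between the z axis of cartridge_center and the z axis of sectioner, either way round below 0.04 rad and z of cartridge_center in the frame of lift_top below 0.027 m and contact force between the fingers and cartridge below 0.1 N and value of joint lift above 0.0125 m and value of joint clamp below 0.08 rad and linear speed of cartridge below 0.01 m/s); the robot touches nothing.
It fails at once if the cradle's plate is overloaded (over 60 N from the cartridge) (contact force between lift and cartridge above 60 N).
It fails at once if the cartridge is pushed down with the clamp still open: the gripper must not do the driving (value of joint lift above 0.007 m and value of joint clamp above 0.3 rad).
It fails at once if another thing on the table is moved by more than 30 mm (distance of any of corer, cup, bottle, spoon from where it was at the start of the episode above 0.03 m).
It also fails if it takes over 72 s, if anything falls off the work surface, if the arm or the gripper's body presses on something with over 40 N, if the wrist force passes 120 N, or if a joint passes its speed limit or range.

## Working session

There is one attempt and no reset: what is moved stays moved. The work goes in short steps, Python scripts to look and compute and a tool call to move; the robot and the scene stay as the last step left them, time stands still between calls to the robot, and variables do not carry over. Pictures are saved under pics/ and viewed, about 8 in all and at most 12, crops included, and the job is handed in when it is done.

Besides the shell and the picture viewer there is one more tool, called after "Request:" in YAML: its name, and indented under it one key for each argument. jog_arm: Moves the arm, as the interface text tells. Its arguments: {"type":"object","properties":{"deltas":{"type":"array"},"grip_force":{"type":"number"}},"required":["deltas"]}

```bash
mkdir -p pics; ls; cat > h.py <<'E'
import numpy as np, cv2
from station import ctrl, vision
from scipy.spatial.transform import Rotation as R
def snap(n,tag):
    o=ctrl.get_obs(); im,d=vision.get_image(n); np.savez(f'pics/{tag}.npz',im=im,d=d,p=o['tool_pos'],r=o['tool_rot'])
    return o,im,d
def show(im,tag,crop=None,s=1):
    if crop: u0,v0,u1,v1=crop; im=im[v0:v1,u0:u1]
    cv2.imwrite(f'pics/{tag}.png',cv2.cvtColor(cv2.resize(im,None,fx=s,fy=s,interpolation=cv2.INTER_CUBIC),cv2.COLOR_RGB2BGR))
def cloud(n,d):
    c=vision.calibration(n); v,u=np.indices(d.shape)
    P=np.stack([(u-c['cx'])/c['fx']*d,(v-c['cy'])/c['fy']*d,d],-1)
    M=R.from_rotvec(np.ravel(c['rvec'])).as_matrix()
    W=(P-np.ravel(c['tvec']))@M
    W[d==0]=np.nan
    return W
def wcloud(o,d):
    c=vision.calibration('wrist'); v,u=np.indices(d.shape)
    x=(u-c['cx'])/c['fx'];y=(v-c['cy'])/c['fy'];r=np.hypot(x,y)+1e-9
    k=np.tan(r)/r
    P=np.stack([x*k*d,y*k*d,d],-1); H=np.array(c['hand_eye'])
    W=(P@H[:3,:3].T+H[:3,3])@R.from_rotvec(o['tool_rot']).as_matrix().T+o['tool_pos']
    W[d==0]=np.nan
    return W
E
python3 - <<'E'
from h import *
o,a,d=snap('scene','s0'); _,b,e=snap('top','t0')
print(o, ctrl.tcp_to_tips); 
for n in('scene','top','wrist'): print(n,vision.calibration(n))
show(a,'s0');show(b,'t0',None,1.5)
E
```

```text
pics
{'t': 0.0, 'q': array([-1.38001533e+00,  5.33547784e-02,  1.61431928e+00,  3.98119267e-05,
        1.47601419e+00, -1.18960965e-01]), 'dq': array([ 0.00066964, -0.0012339 , -0.00017548, -0.00112483,  0.0024069 ,
       -0.00023165]), 'effort': array([-1.69085208e-03, -3.93679583e+01, -3.70178318e+01, -2.23491811e-04,
        7.23318910e-03,  1.30746596e-05]), 'tool_pos': array([ 0.19042864, -0.59466268,  0.25204917]), 'tool_rot': array([-3.10192265e+00, -4.84269750e-01,  5.59346680e-05]), 'contact_force': array([-0.11451206, -0.56663049, -0.41786734]), 'wrist_torque': array([-0.0004549 , -0.00876623,  0.03795377]), 'opening': 0.08519805900428694} 0.022
scene {'fx': 386.1175206081301, 'fy': 386.1175206081301, 'cx': 258.6474520227632, 'cy': 195.509264771562, 'rvec': array([ 2.32484558,  1.01806158, -0.34029067]), 'tvec': array([-0.33071426, -0.28052105,  1.27572399])}
top {'fx': 375.80557340532647, 'fy': 375.80557340532647, 'cx': 252.81047123104076, 'cy': 189.7506528361149, 'rvec': array([ 2.14716818, -2.17193437,  0.12334696]), 'tvec': array([-0.0125989 ,  0.53113399,  1.11016297])}
wrist {'fx': 297.3186396354542, 'fy': 297.3186396354542, 'cx': 256.73342133830096, 'cy': 191.5726551530472, 'hand_eye': array([[-8.08160296e-04, -9.44748372e-01, -3.27795455e-01,
         8.41317886e-02],
       [ 9.99999499e-01, -5.69863429e-04, -8.23020392e-04,
         1.88368851e-04],
       [ 5.90748534e-04, -3.27795956e-01,  9.44748359e-01,
        -1.20104413e-01],
       [ 0.00000000e+00,  0.00000000e+00,  0.00000000e+00,
         1.00000000e+00]])}
```

View pics/s0.png

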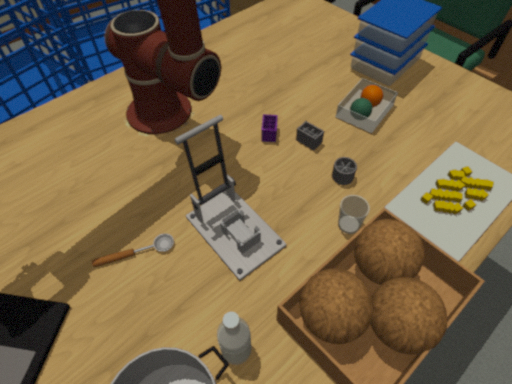

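View pics/t0.png

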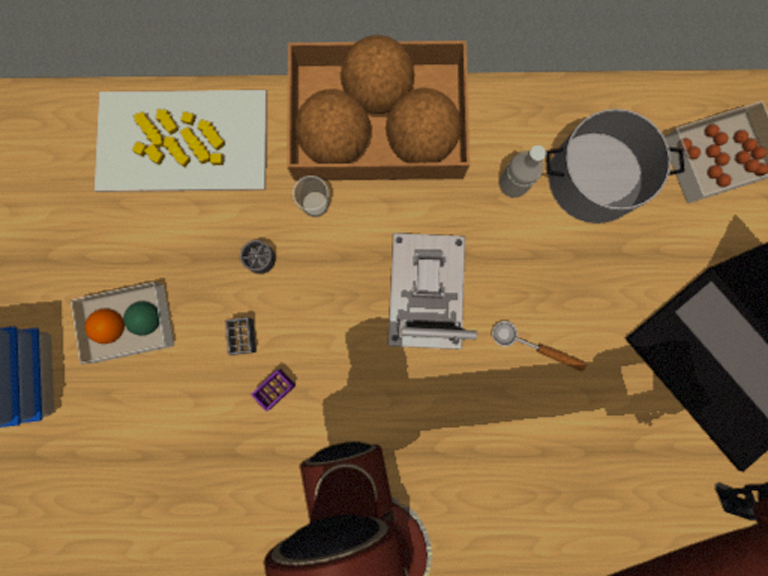

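The scene view shows the grey rectangular cartridge at (310,135), its purple look-alike at (270,128), the round corer at (344,170) and the sectioner at (235,225). In the top view (scaled 1.5x) the same things are at (240,336), (273,389), (258,256) and (428,290). Grey, rectangular and not purple, so the one at (240,336) is the cartridge. I'll confirm it in a crop and measure with depth.

```bash
python3 - <<'E'
from h import *
t=np.load('pics/t0.npz');s=np.load('pics/s0.npz')
a=cv2.resize(t['im'][205:245,140:200],(390,260),interpolation=cv2.INTER_CUBIC)
c=cv2.resize(s['im'][110:160,250:325],(390,260),interpolation=cv2.INTER_CUBIC)
b=cv2.resize(t['im'][150:240,255:325],(404,520),interpolation=cv2.INTER_CUBIC)
show(np.hstack([np.vstack([a,c]),b]),'crop0')
for n,z,boxes in (('top',t,{'cart':(146,205,176,242),'sect':(250,150,325,240)}),('scene',s,{'cart':(290,115,330,155),'sect':(180,110,295,280)})):
    W=cloud(n,z['d'])
    for k,(u0,v0,u1,v1) in boxes.items():
        P=W[v0:v1,u0:u1].reshape(-1,3); P=P[np.isfinite(P[:,0])]
        print(n,k,'hist z',np.histogram(P[:,2],bins=np.arange(-.01,.32,.01))[0])
        if k=='cart':
            Q=P[(P[:,2]>.04)&(P[:,2]<.06)]; 
            rc=cv2.minAreaRect((Q[:,:2]*1000).astype(np.float32)); print(rc,np.median(Q[:,2]),len(Q))
        else:
            for lo,hi in((.005,.02),(.045,.07),(.25,.32)):
                Q=P[(P[:,2]>lo)&(P[:,2]<hi)]
                if len(Q)>5: print(lo,cv2.minAreaRect((Q[:,:2]*1000).astype(np.float32)),Q.mean(0),len(Q))
E
```

```text
top cart hist z [350 418  40  54  51 127  63   0   0   0   0   0   0   0   0   0   0   0
   0   0   0   0   0   0   0   0   0   0   0   0   0   0]
((431.99346923828125, 262.92510986328125), (69.89653015136719, 47.1783447265625), 6.187631607055664) 0.048499553465871564 190
top sect hist z [1623 1927 2114   31  313   24   86   67    3    6   28   29    0    3
    0    0    0    1    1    5  103   35    0    4    0    4    1    2
    2   25  279    0]
0.005 ((528.8424072265625, -125.60975646972656), (231.5131378173828, 259.0996398925781), 89.40532684326172) [ 0.52864618 -0.11280346  0.01184699] 2683
0.045 ((507.8310546875, -110.63790130615234), (104.48087310791016, 170.29779052734375), 86.25646209716797) [ 0.54765141 -0.11768879  0.0578278 ] 163
0.25 ((426.8064270019531, -109.11470031738281), (115.30107116699219, 18.035768508911133), 88.13253784179688) [ 0.42531177 -0.10966862  0.29367298] 309
scene cart hist z [732 358  65  90 159 167  25   0   0   0   0   0   0   0   0   0   0   0
   0   0   0   0   0   0   0   0   0   0   0   0   0   0]
((432.2552490234375, 259.3698425292969), (71.73018646240234, 48.77296829223633), 3.9372057914733887) 0.046937671746034956 192
scene sect hist z [9914 4161 2518  188  592  289  233   72   28  146  216   47   25   28
   26   25   27   27   20   62  237   36   34   33   35   33   35   39
   28  109  228    0]
0.005 ((393.6505126953125, -2.44903564453125), (290.3014221191406, 617.46826171875), 56.91321563720703) [ 0.51828743 -0.11583239  0.01084189] 3744
0.045 ((446.987548828125, 38.070343017578125), (186.38992309570312, 452.03265380859375), 19.76300811767578) [ 0.48521392 -0.05076811  0.05347415] 460
0.25 ((428.6711120605469, -108.82421875), (108.65381622314453, 18.162841796875), 87.34342193603516) [ 0.42967852 -0.11004595  0.28500839] 439
```

View pics/crop0.png

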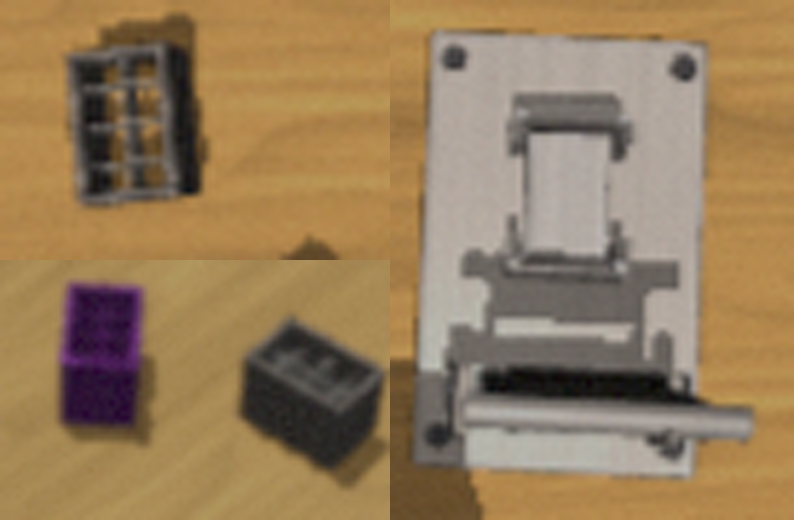

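The crop confirms it: the grey rectangular frame with the blade grid is the cartridge, at about (0.432, 0.261) with its top near 0.049 m. The purple one is separate. I'll move the wrist camera over the sectioner next, staying above the bar.

Request:
jog_arm:
  deltas:
    - [0, 0, 0.103, 0, 0, -4.1, 1]
    - [0, 0, 0.103, 0, 0, -4.1, 1]
    - [0, 0, 0.104, 0, 0, -4.1, 1]
    - [0, 0, 0, 2.4, -2.8, 0, 1]
    - [0, 0, 0, 2.4, -2.8, 0, 1]
    - [0, 0, 0, 2.4, -2.8, 0, 1]
    - [0, 0, 0, 2.4, -2.8, 0, 1]
    - [0, 0, 0, 2.4, -2.8, 0, 1]
    - [0, 0, 0, 2.4, -2.8, 0, 1]
    - [0, 0, 0, 2.4, -2.8, 0, 1]
    - [0, 0, 0, 2.4, -2.8, 0, 1]

```text
t: 1.02
tool_pos: [0.3833, -0.3696, 0.3758]
tool_rot: [-3.141, 0.001, 0.001]
contact_force: [0.7, 0.1, 0.2]
opening: 0.0856
```

Request:
jog_arm:
  deltas:
    - [0, 0, 0, 2.4, -2.8, 0, 1]
    - [0, 0, 0, 2.4, -2.8, 0, 1]
    - [0, 0, 0, 2.4, -2.8, 0, 1]
    - [0, 0, 0, 2.4, -2.8, 0, 1]
    - [0, 0, 0, 2.4, -2.8, 0, 1]
    - [0, 0, 0, 2.4, -2.8, 0, 1]
    - [0, 0, 0, 2.4, -2.8, 0, 1]
    - [0, 0, 0, 2.4, -2.8, 0, 1]
    - [0, 0, 0, 2.4, -2.8, 0, 1]
    - [0, 0, 0, 0, 0, 0, 1]
    - [0, 0, 0, 0, 0, 0, 1]
    - [0, 0, 0, 0, 0, 0, 1]

```text
t: 2.02
tool_pos: [0.5984, -0.1193, 0.3756]
tool_rot: [3.142, 0.0, -0.002]
contact_force: [-0.9, 0.3, 0.1]
opening: 0.0851
```

```bash
python3 - <<'E'
from h import *
o,im,d=snap('wrist','w1'); print(o['t'],o['tool_pos'],o['tool_rot'],o['q'],o['contact_force'])
show(im,'w1',None,1.5)
W=wcloud(o,d); P=W.reshape(-1,3); P=P[np.isfinite(P[:,0])]
print(np.histogram(P[:,2],bins=np.arange(-.01,.32,.01))[0])
E
```

```text
2.0167 [ 0.59842961 -0.11929054  0.37563333] [ 3.14155798e+00  2.56501393e-04 -2.13819765e-03] [-3.18465718e-01 -2.47608519e-02  1.49037092e+00 -4.61156546e-04
  1.67726470e+00  1.25211860e+00] [-0.89349316  0.34445375  0.09754347]
[78559 35503 19936  2443  4168  2734  1908  1811  1625  2943  2240  1830
  2067  1765  1608  1054   360   127   100   548   832    83    72    68
    77    88    76    28     0     0     0     0]
```

View pics/w1.png

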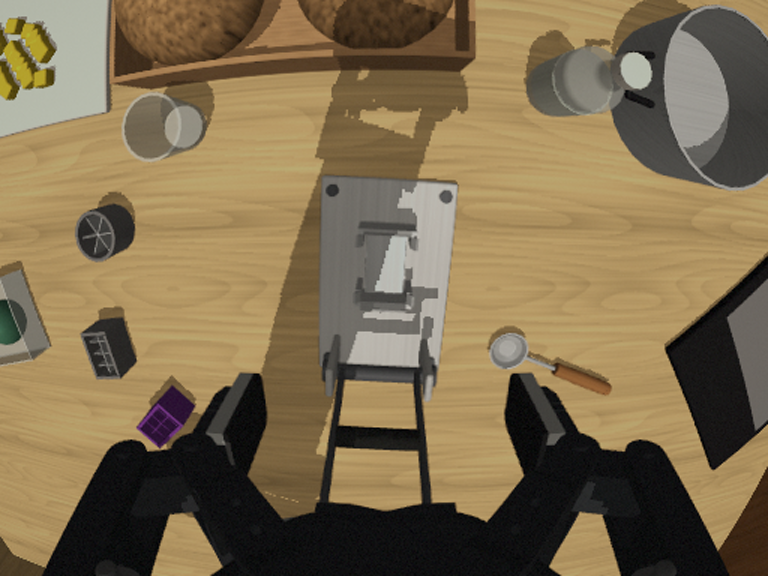

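The wrist view (1.5x) shows the sectioner unobstructed: cradle at (387,265), lift plate inside it, base plate corners at (322,178) and (457,183), roller between the rails at (380,438). Now I'll fit it from the depth.

```bash
cat > fit.py <<'E'
from h import *
def rect(Q):
    (cx,cy),(w,h),a=cv2.minAreaRect((Q[:,:2]*1000).astype(np.float32)); return np.round([cx,cy,w,h,a],1)
def sect(W,box):
    u0,v0,u1,v1=box; P=W[v0:v1,u0:u1].reshape(-1,3); P=P[np.isfinite(P[:,0])]
    P=P[(abs(P[:,0]-.54)<.14)&(abs(P[:,1]+.115)<.1)]
    print('z hist 2mm',np.histogram(P[:,2],bins=np.arange(0.002,.08,.002))[0])
    Q=P[(P[:,2]>.008)&(P[:,2]<.016)]; print('base',rect(Q),np.median(Q[:,2]))
    Q=P[(P[:,2]>.028)&(P[:,2]<.041)&(P[:,0]>.5)&(P[:,0]<.62)]; print('lift',rect(Q),np.median(Q[:,2]),len(Q))
    Q=P[(P[:,2]>.045)&(P[:,2]<.068)&(P[:,0]>.49)&(P[:,0]<.63)&(abs(P[:,1]+.118)<.05)]; print('mouth',rect(Q),np.percentile(Q[:,2],[5,50,95]),len(Q))
    return P
E
python3 - <<'E'
from fit import *
z=np.load('pics/w1.npz'); o=dict(tool_pos=z['p'],tool_rot=z['r'])
W=wcloud(o,z['d']); sect(W,(205,110,312,262))
P=W[205:258,50:95].reshape(-1,3); Q=P[(P[:,2]>.04)&(P[:,2]<.06)]; print('cart',rect(Q),np.median(Q[:,2]))
t=np.load('pics/t0.npz'); print('TOP'); sect(cloud('top',t['d']),(255,150,315,240))
W=cloud('top',t['d']);P=W[150:240,255:325].reshape(-1,3);Q=P[P[:,2]>.27]
for n,Wc in(('top',W),('scene',cloud('scene',np.load('pics/s0.npz')['d']))):
    P=Wc.reshape(-1,3);P=P[np.isfinite(P[:,0])];Q=P[(P[:,2]>.26)&(P[:,2]<.31)&(abs(P[:,0]-.43)<.04)&(abs(P[:,1]+.11)<.1)]
    print(n,'bar',rect(Q),Q.mean(0),Q[:,2].max()); 
    l=cv2.fitLine((Q[:,:2]*1000).astype(np.float32),cv2.DIST_L2,0,.01,.01).ravel(); print(l, 'yaw off', np.degrees(np.arctan2(l[0],l[1])))
E
```

```text
z hist 2mm [  15    9   13  572 5720 1989  126   53   18   22   23   31   29   29
   43  478  561   50   33   40   30   34   46   35   44   92   87   89
   89  174   55   10    7    6    5    7   15   11]
base [ 522.9 -117.8  150.   232.3   86.8] 0.011383829370749887
lift [ 551.5 -118.6   59.9   80.    86.3] 0.03414055878229727 1169
mouth [ 548.5 -118.2   63.5   88.    86.7] [0.04692473 0.0573421  0.06217064] 655
cart [432.  260.7  71.   49.4   6.1] 0.04743205770333689
TOP
z hist 2mm [168  45 114 420 846 802 358  86  22   6   5   6   6   8  31  90 107  69
  16   7   4   5   6   2   7  22  19  18  20  29  27  11   0   0   1   1
   0   1]
base [ 522.5 -114.7  149.8  235.    86.5] 0.011875975337481262
lift [ 546.6 -117.4   57.8   79.4   87.7] 0.034571806429593344 324
mouth [ 548.8 -116.4   62.5   86.9   87.4] [0.0492611  0.05888082 0.06417004] 157
top bar [ 425.7 -109.1  115.5   17.    85.9] [ 0.42528192 -0.1095388   0.29380715] 0.2988775429400307
[ 5.7921592e-02  9.9832112e-01  4.2528192e+02 -1.0953880e+02] yaw off 3.3205214
scene bar [ 428.2 -112.4  115.9   17.6   87.4] [ 0.42901839 -0.11449176  0.28791898] 0.29679260373237754
[ 6.1333004e-02  9.9811739e-01  4.2901840e+02 -1.1449176e+02] yaw off 3.5163288
```

Request:
jog_arm:
  deltas:
    - [0, 0, 0, -1.5, -3.45, 0, 1]
    - [0, 0, 0, -1.5, -3.45, 0, 1]
    - [0, 0, 0, -1.5, -3.45, 0, 1]
    - [0, 0, 0, -1.5, -3.45, 0, 1]
    - [0, 0, 0, -1.5, -3.45, 0, 1]
    - [0, 0, 0, -1.5, -3.45, 0, 1]
    - [0, 0, 0, -1.5, -3.45, 0, 1]
    - [0, 0, 0, -1.5, -3.45, 0, 1]
    - [0, 0, 0, -1.5, -3.45, 0, 1]
    - [0, 0, 0, -1.5, -3.45, 0, 1]
    - [0, 0, 0, -1.5, -3.45, 0, 1]

```text
t: 2.98
tool_pos: [0.4329, 0.2603, 0.3767]
tool_rot: [-3.141, 0.004, -0.002]
contact_force: [1.4, -0.6, -0.6]
opening: 0.0852
```

Request:
jog_arm:
  deltas:
    - [0, 0, -0.05, 0, 0, 0, 1]
    - [0, 0, -0.055, 0, 0, 3.5, 1]
    - [0, 0, 0, 0, 0, 3.5, 1]
    - [0, 0, 0, 0, 0, 3.5, 1]
    - [0, 0, 0, 0, 0, 3.5, 1]
    - [0, 0, 0, 0, 0, 3.5, 1]
    - [0, 0, 0, 0, 0, 0, 1]
    - [0, 0, 0, 0, 0, 0, 1]
    - [0, 0, 0, 0, 0, 0, 1]

```text
t: 3.73
tool_pos: [0.435, 0.26, 0.2038]
tool_rot: [-3.136, -0.162, -0.005]
contact_force: [0.5, -0.4, 0.7]
opening: 0.0855
```

```bash
python3 - <<'E'
from fit import *
o,im,d=snap('wrist','w2'); print(o['t'],o['tool_pos'],o['tool_rot'])
show(im,'w2',None,1.5)
W=wcloud(o,d)
P=W.reshape(-1,3);P=P[np.isfinite(P[:,0])]; m=(abs(P[:,0]-.432)<.06)&(abs(P[:,1]-.261)<.06)
for lo in(.042,.044,.046,.048):
    Q=P[m&(P[:,2]>lo)&(P[:,2]<.056)]; print('cart',rect(Q),np.median(Q[:,2]),Q[:,2].max(),len(Q))
E
```

```text
3.7333 [0.43495667 0.25998854 0.20377955] [-3.13637293 -0.16247713 -0.00487311]
cart [430.7 261.1  70.9  46.2   6. ] 0.04914965609916985 0.051651066493567155 1271
cart [430.7 261.1  70.9  46.3   6. ] 0.04918698681801775 0.051651066493567155 1221
cart [430.7 261.1  70.9  46.3   6. ] 0.04923117897673704 0.051651066493567155 1166
cart [430.6 261.1  70.4  46.1   6.1] 0.049365038830857175 0.051651066493567155 1042
```

View pics/w2.png

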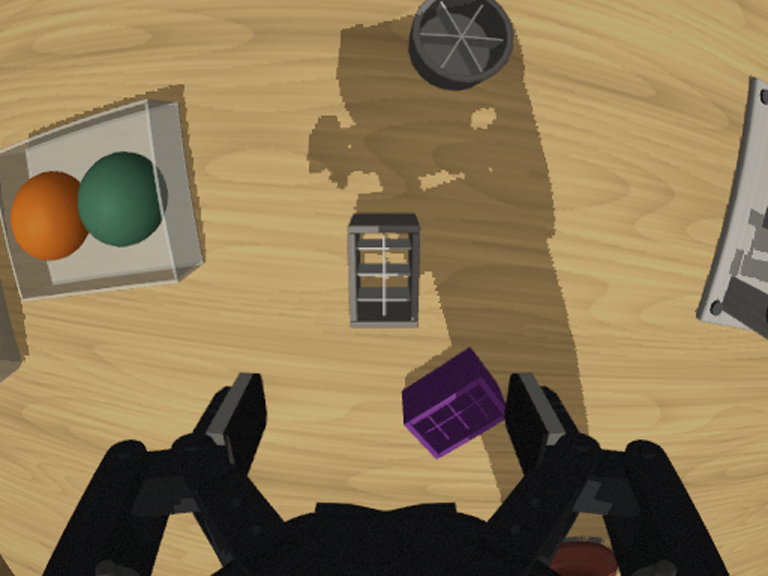

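Cartridge at (385,270) in the picture, purple decoy at (455,400), corer at (460,40). Before lowering I'll check that the right finger clears the decoy.

```bash
python3 - <<'E'
from fit import *
z=np.load('pics/w2.npz'); o=dict(tool_pos=z['p'],tool_rot=z['r'])
W=wcloud(o,z['d']); h=cv2.cvtColor(z['im'],cv2.COLOR_RGB2HSV)
m=(h[...,0]>125)&(h[...,0]<155)&(h[...,1]>80)&np.isfinite(W[...,0])&(W[...,2]>.004)&(W[...,2]<.06)
L=(W[m]-[.4307,.2611,0])@R.from_rotvec(z['r']).as_matrix()
print(L.min(0),L.max(0)); 
for lo in (-.06,-.055,-.05,-.045,-.04): 
    q=L[(L[:,0]>lo-.005)&(L[:,0]<lo)]; print(lo,len(q),q[:,1].min() if len(q) else None,q[:,1].max() if len(q) else None)
E
```

```text
[-0.15018095  0.01528914 -0.05117728] [-0.07359656  0.09559715 -0.00431764]
-0.06 0 None None
-0.055 0 None None
-0.05 0 None None
-0.045 0 None None
-0.04 0 None None
```

Request:
jog_arm:
  deltas:
    - [0, 0, 0, -0.42, -0.15, 0, 1]
    - [0, 0, 0, 0, 0, 3.5, 1]
    - [0, 0, 0, 0, 0, 3.5, 1]
    - [0, 0, 0, 0, 0, 3.5, 1]
    - [0, 0, 0, 0, 0, 3, 1]
    - [0, 0, 0, 0, 0, 2, 1]
    - [0, 0, 0, 0, 0, 1.0, 1]
    - [0, 0, 0, 0, 0, 0, 1]
    - [0, 0, 0, 0, 0, 0, 1]
  grip_force: 40

```text
t: 4.53
tool_pos: [0.4305, 0.2619, 0.0379]
tool_rot: [-3.136, -0.165, -0.003]
contact_force: [0.3, 0.4, -0.1]
opening: 0.0854
```

Request:
jog_arm:
  deltas:
    - [0, 0, 0, 0, 0, 0, 0]
    - [0, 0, 0, 0, 0, 0, 0]
    - [0, 0, 0, 0, 0, 0, 0]
    - [0, 0, 0, 0, 0, 0, 0]
    - [0, 0, 0, 0, 0, 0, 0]
    - [0, 0, 0, 0, 0, 0, 0]
    - [0, 0, 0, 0, 0, 0, 0]
    - [0, 0, 0, 0, 0, 0, 0]

```text
t: 5.2
tool_pos: [0.4306, 0.2618, 0.0381]
tool_rot: [-3.136, -0.165, -0.004]
contact_force: [-1.3, -0.3, 6.1]
opening: 0.0454
```

Request:
jog_arm:
  deltas:
    - [0, 0, 0, 0, 0, -1, 0]
    - [0, 0, 0, 0, 0, -3, 0]
    - [0, 0, 0.04, 0, 0, -3.7, 0]
    - [0, 0, 0.04, 0, 0, -3.7, 0]
    - [0, 0, 0.04, 0, 0, -3.7, 0]
    - [0, 0, 0.041, 0, 0, -3.7, 0]
    - [0, 0, 0, 0, 0, -3.6, 0]
    - [0, 0, 0, 0, 0, -3.6, 0]
    - [0, 0, 0, 0, 0, 0, 0]

```text
t: 5.95
tool_pos: [0.4319, 0.2624, 0.306]
tool_rot: [-3.134, 0.088, -0.021]
contact_force: [0.2, 0.4, 0.3]
opening: 0.0458
```

Request:
jog_arm:
  deltas:
    - [0, 0, 0, 1.39, 3.73, 0, 0]
    - [0, 0, 0, 1.4, 3.73, 0, 0]
    - [0, 0, 0, 1.4, 3.73, 0, 0]
    - [0, 0, 0, 1.39, 3.73, 0, 0]
    - [0, 0, 0, 1.4, 3.73, 0, 0]
    - [0, 0, 0, 1.39, 3.73, 0, 0]
    - [0, 0, 0, 1.4, 3.73, 0, 0]
    - [0, 0, 0, 1.39, 3.73, 0, 0]
    - [0, 0, 0, 1.4, 3.73, 0, 0]
    - [0, 0, 0, 1.4, 3.73, 0, 0]
    - [0, 0, 0, 0, 0, 0, 0]
    - [0, 0, 0, 0, 0, 0, 0]

```text
t: 6.95
tool_pos: [0.5473, -0.1207, 0.295]
tool_rot: [-3.139, 0.094, 0.004]
contact_force: [-0.2, 0.2, -3.5]
opening: 0.0459
```

Request:
jog_arm:
  deltas:
    - [0, 0, 0, 0, 0, 2.5, 0]
    - [0, 0, 0, 0, 0, 3, 0]
    - [0, 0, 0, 0, 0, 3, 0]
    - [0, 0, 0, 0, 0, 3, 0]
    - [0, 0, 0, 0, 0, 2, 0]
    - [0, 0, 0, 0, 0, 0, 0]
    - [0, 0, 0, 0, 0, 0, 0]
    - [0, 0, 0, 0, 0, 0, 0]

```text
t: 7.62
tool_pos: [0.5486, -0.1186, 0.1631]
tool_rot: [3.14, -0.087, 0.004]
contact_force: [0.2, -1.1, -2.4]
opening: 0.0456
```

```bash
python3 - <<'E'
from fit import *
o,im,d=snap('wrist','w3'); print(o['t'],o['tool_pos'],o['tool_rot'],o['contact_force'],o['opening'])
_,a,e=snap('scene','s3')
show(np.vstack([np.hstack([im,a[:,:]])]),'w3',None,.78)
M=R.from_rotvec(o['tool_rot']).as_matrix()
W=wcloud(o,d);P=W.reshape(-1,3);P=P[np.isfinite(P[:,0])]
m=(abs(P[:,0]-.55)<.08)&(abs(P[:,1]+.118)<.06)
print(np.histogram(P[m][:,2],bins=np.arange(0.0,.2,.005))[0])
for lo,hi in((.008,.015),(.028,.04),(.056,.068),(.15,.19)):
    Q=P[m&(P[:,2]>lo)&(P[:,2]<hi)]; L=(Q-o['tool_pos'])@M
    if len(Q): print(lo,rect(Q),np.median(Q[:,2]),len(Q),'tool',np.round(L.min(0),4),np.round(L.max(0),4))
E
```

```text
7.6167 [ 0.54855193 -0.11856332  0.16305449] [ 3.13980191 -0.08680666  0.00354365] [ 0.16224041 -1.10463611 -2.39090482] 0.04560275385263838
[   0  148 9025  164   74   72 1354  198   77   89  184  321  535    0
    0    0    0    0    0    0    0    0    0    0    0  205  251  324
  798 1061 1712 2130 2575 2043 4683  874  545  744 1146]
0.008 [ 551.1 -118.   120.   157.8   90. ] 0.011487473283701394 9173 tool [-0.0736 -0.0643  0.1482] [0.0837 0.063  0.1543]
0.028 [ 572.7 -120.6   59.9   35.4   86.6] 0.03415180292744248 1610 tool [ 0.0062 -0.0292  0.1232] [0.0417 0.0307 0.1351]
0.056 [ 548.7 -119.5   63.3   87.6   87.1] 0.060818434033492824 795 tool [-0.0438 -0.0309  0.0999] [0.0438 0.0324 0.1071]
0.15 [ 552.7 -116.    86.2   80.3   48.8] 0.16737935641447305 15306 tool [-0.0352 -0.0527 -0.0269] [0.0357 0.0533 0.0131]
```

View pics/w3.png

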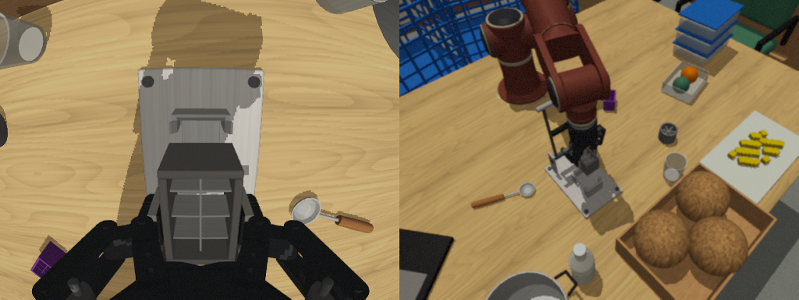

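```bash
python3 - <<'E'
from fit import *
s=np.load('pics/s3.npz'); W=cloud('scene',s['d']); im=s['im'].astype(int)
red=(im[...,0]>1.5*im[...,1])&(im[...,0]>40)&(im[...,2]<.8*im[...,0])&(W[...,2]>.2)
P=W[red]; P=P[abs(P[:,1]+.1)<.12]
for x in np.arange(.36,.62,.02):
    q=P[abs(P[:,0]-x)<.01]; 
    if len(q): print(round(x,2),len(q),'minz',q[:,2].min().round(3),'y@min',q[q[:,2].argmin(),1].round(3))
P=W.reshape(-1,3);P=P[np.isfinite(P[:,0])];Q=P[(P[:,2]>.24)&(P[:,2]<.31)&(abs(P[:,0]-.43)<.04)&(abs(P[:,1]+.11)<.08)]; print('bar',Q.mean(0))
print(ctrl.get_obs()['q'])
E
```

```text
0.36 216 minz 0.47 y@min -0.101
0.38 428 minz 0.449 y@min -0.121
0.4 662 minz 0.443 y@min -0.128
0.42 651 minz 0.429 y@min -0.132
0.44 915 minz 0.402 y@min -0.142
0.46 742 minz 0.396 y@min -0.15
0.48 316 minz 0.401 y@min -0.151
0.5 302 minz 0.412 y@min -0.055
0.52 289 minz 0.35 y@min -0.149
0.54 561 minz 0.348 y@min -0.155
0.56 1194 minz 0.343 y@min -0.155
0.58 1686 minz 0.344 y@min -0.136
0.6 424 minz 0.395 y@min -0.092
bar [ 0.42766845 -0.14937665  0.28219956]
[-3.46023718e-01 -2.76217573e-02  1.84671459e+00  5.22950648e-05
  1.31807186e+00  1.28045355e+00]
```

Request:
jog_arm:
  deltas:
    - [0, 0, 0, 0, 0.06, 2, 0]
    - [0, 0, 0, 0, 0, 2, 0]
    - [0, 0, 0, 0, 0, 1.2, 0]
    - [0, 0, 0, 0, 0, 0.6, 0]
    - [0, 0, 0, 0, 0, 0, 0]

```text
t: 8.13
tool_pos: [0.5472, -0.1193, 0.1024]
tool_rot: [-3.14, 0.088, 0.003]
contact_force: [-0.0, 0.4, -1.7]
opening: 0.0454
```

Request:
jog_arm:
  deltas:
    - [0, 0, 0, 0, 0, 0.5, 0]
    - [0, 0, 0, 0, 0, 0.5, 0]
    - [0, 0, 0, 0, 0, 0.5, 0]
    - [0, 0, 0, 0, 0, 0.3, 0]
    - [0, 0, 0, 0, 0, 0, 0]

```text
t: 8.55
tool_pos: [0.5473, -0.1194, 0.0845]
tool_rot: [-3.14, 0.088, 0.002]
contact_force: [0.0, 0.3, -2.0]
opening: 0.0453
```

Request:
jog_arm:
  deltas:
    - [0, 0, 0, 0, 0, 0.4, 0]
    - [0, 0, 0, 0, 0, 0.4, 0]
    - [0, 0, 0, 0, 0, 0.2, 0]
    - [0, 0, 0, 0, 0, 0, 0]
    - [0, 0, 0, 0, 0, 0, 0]

```text
t: 8.97
tool_pos: [0.5476, -0.1195, 0.0751]
tool_rot: [-3.14, 0.088, 0.001]
contact_force: [-1.8, -0.4, -2.6]
opening: 0.0454
```

Request:
jog_arm:
  deltas:
    - [0, 0, 0, 0, 0, 0.08, 0]
    - [0, 0, 0, 0, 0, 0, 0]

```text
t: 9.13
tool_pos: [0.5479, -0.1196, 0.0746]
tool_rot: [3.14, -0.088, 0.0]
contact_force: [-1.0, -0.5, -2.9]
opening: 0.0455
```

Request:
jog_arm:
  deltas:
    - [0, 0, 0, 0, 0, 0.08, 0]
    - [0, 0, 0, 0, 0, 0, 0]

```text
t: 9.3
tool_pos: [0.5478, -0.1196, 0.0737]
tool_rot: [3.14, -0.088, 0.0]
contact_force: [-0.8, 0.1, -2.5]
opening: 0.0454
```

Request:
jog_arm:
  deltas:
    - [0, 0, 0, 0, 0, 0.08, 0]
    - [0, 0, 0, 0, 0, 0, 0]

```text
t: 9.47
tool_pos: [0.5479, -0.1196, 0.073]
tool_rot: [3.14, -0.088, 0.0]
contact_force: [-0.3, -0.8, -2.4]
opening: 0.0454
```

Request:
jog_arm:
  deltas:
    - [0, 0, 0, 0, 0, 0.06, 0]
    - [0, 0, 0, 0, 0, 0, 0]

```text
t: 9.63
tool_pos: [0.5479, -0.1196, 0.0728]
tool_rot: [3.14, -0.088, 0.0]
contact_force: [-2.0, 1.4, 1.5]
opening: 0.0454
```

Request:
jog_arm:
  deltas:
    - [0, 0, 0, 0, 0, 0, 0.7]
    - [0, 0, 0, 0, 0, 0, 1]
    - [0, 0, 0, 0, 0, 0, 1]
    - [0, 0, 0, 0, 0, 0, 1]
    - [0, 0, 0, 0, 0, 0, 1]
    - [0, 0, 0, 0, 0, 0, 1]

```text
t: 10.13
tool_pos: [0.5478, -0.1196, 0.0723]
tool_rot: [3.14, -0.088, 0.0]
contact_force: [-0.1, -0.2, -0.6]
opening: 0.0853
```

Request:
jog_arm:
  deltas:
    - [0, 0, 0, 0, 0, -1, 1]
    - [0, 0, 0, 0, 0, -3, 1]
    - [0, 0, 0, 0, 0, -3, 1]
    - [0, 0, 0, 0, 0, -3, 1]
    - [0, 0, 0, 0, 0, 0, 1]
    - [0, 0, 0, 0, 0, 0, 1]
    - [0, 0, 0, 0, 0, 0, 1]

```text
t: 10.72
tool_pos: [0.5476, -0.1195, 0.1724]
tool_rot: [3.14, -0.088, 0.0]
contact_force: [-0.7, 0.2, -1.2]
opening: 0.0855
```

```bash
python3 - <<'E'
from fit import *
o,im,d=snap('wrist','w4'); print(o['t'],o['tool_pos'],o['tool_rot'],o['contact_force'],o['opening'])
show(im,'w4',None,1.3)
W=wcloud(o,d);P=W.reshape(-1,3);P=P[np.isfinite(P[:,0])]
m=(abs(P[:,0]-.55)<.05)&(abs(P[:,1]+.118)<.04)
print(np.histogram(P[m][:,2],bins=np.arange(0.0,.12,.005))[0])
for lo,hi in((.054,.066),(.076,.095)):
    Q=P[m&(P[:,2]>lo)&(P[:,2]<hi)]
    if len(Q): print(lo,rect(Q),np.median(Q[:,2]),len(Q))
c=Q-Q.mean(0); n=np.linalg.svd(c[abs(c[:,2])<.004],full_matrices=False)[2][2]; print('normal',n)
E
```

```text
10.7167 [ 0.54758297 -0.11951781  0.17240403] [ 3.14033940e+00 -8.82749805e-02  3.93421477e-05] [-0.66859452  0.20316307 -1.19591684] 0.08553519109997579
[   0   39 1929   67   64   66  723  165  114  174  666  749  971  510
  639  540 1713  137    0    0    0    0    0]
0.054 [ 549.1 -119.    63.4   85.    86.9] 0.06042653761501645 1976
0.076 [ 548.5 -119.7   46.3   69.9   86.7] 0.08386619894251353 2129
normal [-4.53505326e-03  5.87637102e-04  9.99989544e-01]
```

View pics/w4.png

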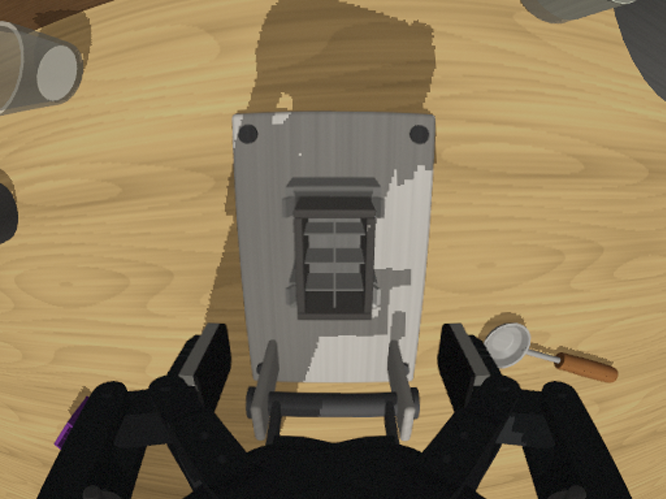

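The cartridge stands centred, level and square: its top is at 0.084 m, so its underside is at 0.034 m. Next I'll rise, turn the jaws across the bar and move above it.

Request:
jog_arm:
  deltas:
    - [0, 0, 0, 0, 0, -2, 1]
    - [0, 0, 0, 0, 0, -4, 1]
    - [0, 0, 0, 0, 0, -4, 1]
    - [0, 0, 0, 0, 0, -4, 1]
    - [0, 0, 0, 0, 0, -4, 1]
    - [0, 0, 0, 0, 0, -3, 1]
    - [0, 0, -0.12, 0, 0, 0, 1]
    - [0, 0, -0.12, 0, 0, 0, 1]
    - [0, 0, -0.12, 0, 0, 0, 1]
    - [0, 0, -0.12, 0, 0, 0, 1]
    - [0, 0, -0.12, 0, 0, 0, 1]

```text
t: 11.68
tool_pos: [0.5474, -0.1195, 0.3799]
tool_rot: [-3.021, -0.852, 0.005]
contact_force: [-0.5, 0.2, 0.2]
opening: 0.085
```

Request:
jog_arm:
  deltas:
    - [0, 0, -0.12, 0, 0, 0, 1]
    - [0, 0, -0.12, 0, 0, 0, 1]
    - [0, 0, -0.12, 0, 0, 0, 1]
    - [0, 0, -0.12, 0, 0, 0, 1]
    - [0, 0, -0.12, 0, 0, 0, 1]
    - [0, 0, -0.12, 0, 0, 0, 1]
    - [0, 0, -0.12, 0, 0, 0, 1]
    - [0, 0, -0.12, 0, 0, 0, 1]
    - [0, 0, -0.011, 0, 0, 0, 1]
    - [0, 0, 0, 0, 0, 0, 1]
    - [0, 0, 0, 0, 0, 0, 1]

```text
t: 12.6
tool_pos: [0.5476, -0.1195, 0.3811]
tool_rot: [-2.284, -2.154, 0.001]
contact_force: [-0.5, -0.4, 0.1]
opening: 0.0851
```

Request:
jog_arm:
  deltas:
    - [0, 0, 0, 0, -3, 0, 1]
    - [0, 0, 0, 0, -3, 0, 1]
    - [0, 0, 0, 0, -3, 0, 1]
    - [0, 0, 0, 0.15, -3, 0, 1]
    - [0, 0, 0, 0, 0, 0, 1]
    - [0, 0, 0, 0, 0, 0, 1]
    - [0, 0, 0, 0, 0, 0, 1]

```text
t: 13.18
tool_pos: [0.4283, -0.1114, 0.3823]
tool_rot: [2.284, 2.157, 0.001]
contact_force: [0.4, 1.0, 1.1]
opening: 0.0857
```

```bash
python3 - <<'E'
from fit import *
o,im,d=snap('wrist','w5'); print(o['t'],o['tool_pos'],o['tool_rot'],o['q'],o['contact_force'])
show(im,'w5',None,1.2)
M=R.from_rotvec(o['tool_rot']).as_matrix(); print(M)
W=wcloud(o,d);P=W.reshape(-1,3);P=P[np.isfinite(P[:,0])]
Q=P[(P[:,2]>.272)&(P[:,2]<.31)&(abs(P[:,0]-.43)<.03)&(abs(P[:,1]+.11)<.07)]; L=(Q-o['tool_pos'])@M
print('bar',rect(Q),Q.mean(0),Q[:,2].max(),'tool',L.min(0),L.max(0),len(Q))
E
```

```text
13.1833 [ 0.42830575 -0.11144312  0.38232543] [2.28358905e+00 2.15676676e+00 5.18663991e-04] [-4.23071108e-01 -4.38436046e-01  1.82806672e+00  1.14207222e-04
  1.75136784e+00 -3.65943508e-01] [0.35037751 1.03397287 1.09020694]
[[ 5.70760521e-02  9.98369660e-01  5.87882484e-04]
 [ 9.98369828e-01 -5.70759783e-02 -1.41486842e-04]
 [-1.07702202e-04  5.94999644e-04 -9.99999817e-01]]
bar [ 424.9 -111.6  116.    17.    86.5] [ 0.42465755 -0.1053618   0.29354632] 0.2973392396397975 tool [-0.05833961 -0.01209463  0.08498346] [0.05766778 0.00518549 0.11014619] 2593
```

View pics/w5.png

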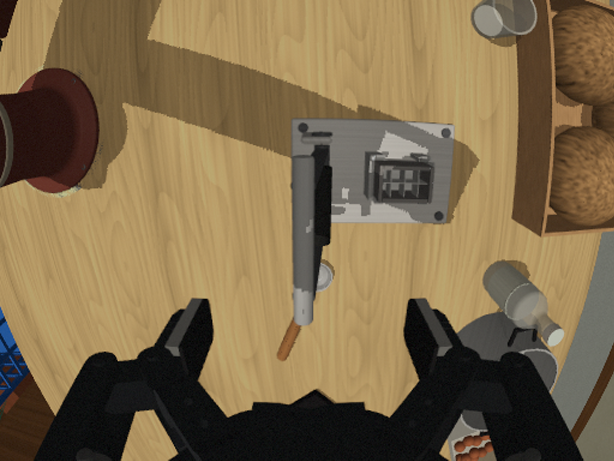

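The bar's centre is 3.5 mm toward the base from the jaw centre and its top is at 0.296 m, so the clamp is at about 1.665 rad, which fits the geometry. I'll descend and grip it.

Request:
jog_arm:
  deltas:
    - [0, 0, 0, 0, -0.35, 0, 1]
    - [0, 0, 0, 0, 0, 2.5, 1]
    - [0, 0, 0, 0, 0, 2.5, 1]
    - [0, 0, 0, 0, 0, 2.5, 1]
    - [0, 0, 0, 0, 0, 1.5, 1]
    - [0, 0, 0, 0, 0, 0.7, 1]
    - [0, 0, 0, 0, 0, 0, 1]
    - [0, 0, 0, 0, 0, 0, 1]

```text
t: 13.9
tool_pos: [0.4249, -0.1113, 0.2857]
tool_rot: [-2.283, -2.158, 0.0]
contact_force: [0.3, 0.3, 0.6]
opening: 0.0854
```

Request:
jog_arm:
  deltas:
    - [0, 0, 0, 0, 0, 0, 0]
    - [0, 0, 0, 0, 0, 0, 0]
    - [0, 0, 0, 0, 0, 0, 0]
    - [0, 0, 0, 0, 0, 0, 0]
    - [0, 0, 0, 0, 0, 0, 0]
    - [0, 0, 0, 0, 0, 0, 0]
    - [0, 0, 0, 0, 0, 0, 0]
    - [0, 0, 0, 0, 0, 0, 0]
  grip_force: 25

```text
t: 14.57
tool_pos: [0.4246, -0.1112, 0.2856]
tool_rot: [2.282, 2.158, 0.0]
contact_force: [0.4, 0.0, 2.0]
opening: 0.0131
```

Gripped, with the opening at 13 mm on the 14 mm bar. I'll swing it in two halves.

Request:
jog_arm:
  deltas:
    - [0, 0, 0, 0, 1.02, -0.05, 0]
    - [0, 0, 0, 0, 1.03, -0.04, 0]
    - [0, 0, 0, 0, 2.04, 0.11, 0]
    - [0, 0, 0, 0, 2.03, 0.32, 0]
    - [0, 0, 0, 0, 1.98, 0.52, 0]
    - [0, 0, 0, 0, 1.92, 0.71, 0]
    - [0, 0, 0, 0, 0, 0, 0]

```text
t: 15.15
tool_pos: [0.5273, -0.1172, 0.2692]
tool_rot: [2.281, 2.157, 0.002]
contact_force: [3.8, -1.6, 0.2]
opening: 0.013
```

Request:
jog_arm:
  deltas:
    - [0, 0, 0, 0, 1.84, 0.91, 0]
    - [0, 0, 0, 0, 1.75, 1.08, 0]
    - [0, 0, 0, 0, 1.62, 1.25, 0]
    - [0, 0, 0, 0, 1.49, 1.4, 0]
    - [0, 0, 0, 0, 0, 0, 0]

```text
t: 15.57
tool_pos: [0.5933, -0.121, 0.221]
tool_rot: [2.282, 2.157, 0.001]
contact_force: [4.6, -3.0, -1.2]
opening: 0.0129
```

Request:
jog_arm:
  deltas:
    - [0, 0, 0, 0, 1.34, 1.55, 0]
    - [0, 0, 0, 0, 1.18, 1.67, 0]
    - [0, 0, 0, 0, 1.01, 1.79, 0]
    - [0, 0, 0, 0, 0.82, 1.87, 0]
    - [0, 0, 0, 0, 0.64, 1.95, 0]
    - [0, 0, 0, 0, 0, 0, 0]
    - [0, 0, 0, 0, 0, 0, 0]

```text
t: 16.15
tool_pos: [0.6416, -0.1237, 0.1333]
tool_rot: [2.283, 2.158, -0.0]
contact_force: [3.2, -2.6, -3.9]
opening: 0.0126
```

```bash
python3 - <<'E'
from fit import *
o,im,d=snap('wrist','w6'); print(o['t'],o['tool_pos'],o['contact_force'],o['opening'])
_,a,_=snap('scene','s6'); show(np.hstack([im,a]),'w6',None,.78)
E
```

```text
16.15 [ 0.64158392 -0.12371009  0.13331908] [ 3.17905104 -2.57227585 -3.87292132] 0.012557192076170303
```

View pics/w6.png

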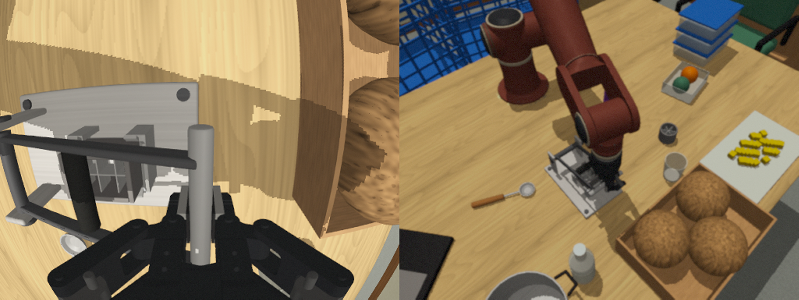

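The clamp is at about 0.26 rad in the grip, with the roller above the cartridge. I'll let go, rise, shut the fingers and come down on the bar from above.

Request:
jog_arm:
  deltas:
    - [0, 0, 0, 0, 0, 0, 1]
    - [0, 0, 0, 0, 0, 0, 1]
    - [0, 0, 0, 0, 0, 0, 1]
    - [0, 0, 0, 0, 0, 0, 1]
    - [0, 0, 0, 0, 0, 0, 1]
    - [0, 0, 0, 0, 0, -3, 1]
    - [0, 0, 0, 0, 0, -3.5, 1]
    - [0, 0, 0, 0, 0.6, 0, 0]

```text
t: 16.92
tool_pos: [0.6504, -0.1246, 0.2086]
tool_rot: [2.275, 2.151, 0.009]
contact_force: [1.5, -0.3, 2.5]
opening: 0.0754
```

Request:
jog_arm:
  deltas:
    - [0, 0, 0, 0, 0, 0, 0]
    - [0, 0, 0, 0, 0, 0, 0]
    - [0, 0, 0, 0, 0, 0, 0]
    - [0, 0, 0, 0, 0, 0, 0]
    - [0, 0, 0, 0, 0, 0, 0]
    - [0, 0, 0, 0, 0, 0, 0]
    - [0, 0, 0, 0, 0, 0, 0]
    - [0, 0, 0, 0, 0, 0, 0]

```text
t: 17.58
tool_pos: [0.6472, -0.1236, 0.1996]
tool_rot: [-2.282, -2.158, 0.0]
contact_force: [-0.1, -0.9, 0.1]
opening: -0.0002
```

Request:
jog_arm:
  deltas:
    - [0, 0, 0, 0, 0, 1, 0]
    - [0, 0, 0, 0, 0, 1, 0]
    - [0, 0, 0, 0, 0, 0.4, 0]
    - [0, 0, 0, 0, 0, 0, 0]

```text
t: 17.92
tool_pos: [0.6459, -0.1232, 0.1729]
tool_rot: [-2.28, -2.156, 0.003]
contact_force: [0.1, -0.4, 0.3]
opening: -0.0001
```

```bash
python3 - <<'E'
from fit import *
_,a,d=snap('top','t7');o,im,dw=snap('wrist','w7'); print(o['tool_pos'],o['contact_force'],o['opening'])
W=wcloud(o,dw);P=W.reshape(-1,3);P=P[np.isfinite(P[:,0])]
Q=P[(P[:,2]>.12)&(P[:,2]<.17)&(abs(P[:,0]-.64)<.03)&(P[:,1]>-.10)&(P[:,1]<-.05)]; print('bar',rect(Q),np.percentile(Q[:,2],[5,50,95,100]),len(Q))
E
```

```text
[ 0.64644064 -0.12340938  0.17405259] [0.19784184 0.04542432 0.16527773] -2.042970601948911e-05
bar [629.9 -82.6  34.1  39.8  87. ] [0.13261196 0.14364524 0.14589932 0.14694805] 2320
```

Request:
jog_arm:
  deltas:
    - [0, 0, 0, 0, 0, 0.3, 0]
    - [0, 0, 0, 0, 0, 0.4, 0]
    - [0, 0, 0, 0, 0, 0.4, 0]
    - [0, 0, 0, 0, 0, 0.4, 0]
    - [0, 0, 0, 0, 0, 0.4, 0]
    - [0, 0, 0, 0, 0, 0.4, 0]
    - [0, 0, 0, 0, 0, 0, 0]

```text
t: 18.6
tool_pos: [0.6468, -0.1235, 0.1517]
tool_rot: [-2.282, -2.157, 0.001]
contact_force: [0.3, 0.2, 0.7]
opening: -0.0003
```

Request:
jog_arm:
  deltas:
    - [0, 0, 0, 0, 0, 0.4, 0]
    - [0, 0, 0, 0, 0, 0.3, 0]
    - [0, 0, 0, 0, 0, 0.3, 0]
    - [0, 0, 0, 0, 0, 0, 0]

```text
t: 18.93
tool_pos: [0.6473, -0.1237, 0.1425]
tool_rot: [-2.283, -2.158, 0.0]
contact_force: [-0.4, 0.2, -0.3]
opening: 0.0002
```

Request:
jog_arm:
  deltas:
    - [0, 0, 0, 0, 0, 0.2, 0]
    - [0, 0, 0, 0, 0, 0.2, 0]
    - [0, 0, 0, 0, 0, 0.2, 0]
    - [0, 0, 0, 0, 0, 0, 0]

```text
t: 19.27
tool_pos: [0.6478, -0.1237, 0.1387]
tool_rot: [2.282, 2.158, 0.001]
contact_force: [-1.9, 1.5, 5.9]
opening: -0.0
```

There was no force where the bar should have been met, so I'll look before going on.

```bash
python3 - <<'E'
from fit import *
o,im,d=snap('wrist','w8'); print(o['tool_pos'],o['contact_force'])
_,a,e=snap('scene','s8'); 
show(np.hstack([im, cv2.resize(a[150:294,128:320],(512,384))]),'w8',None,.78)
W=wcloud(o,d);P=W.reshape(-1,3);P=P[np.isfinite(P[:,0])]
for x in np.arange(.60,.68,.006):
    Q=P[(abs(P[:,0]-x)<.003)&(P[:,1]>-.10)&(P[:,1]<-.06)&(P[:,2]>.03)]
    if len(Q): print(round(x,3),np.percentile(Q[:,2],[0,50,100]).round(4),len(Q))
E
```

```text
[ 0.64780669 -0.12372027  0.138724  ] [-1.89898179  1.5328083   5.89338929]
0.6 [0.0979 0.1104 0.1124] 160
0.606 [0.0973 0.1113 0.1135] 161
0.612 [0.0995 0.1118 0.114 ] 178
0.618 [0.0993 0.1124 0.115 ] 182
0.624 [0.0992 0.113  0.1156] 197
0.63 [0.1006 0.114  0.1165] 196
0.636 [0.1015 0.1147 0.1169] 208
0.642 [0.102  0.114  0.1186] 453
0.648 [0.1055 0.1157 0.1178] 793
0.654 [0.1047 0.1142 0.1173] 579
```

View pics/w8.png

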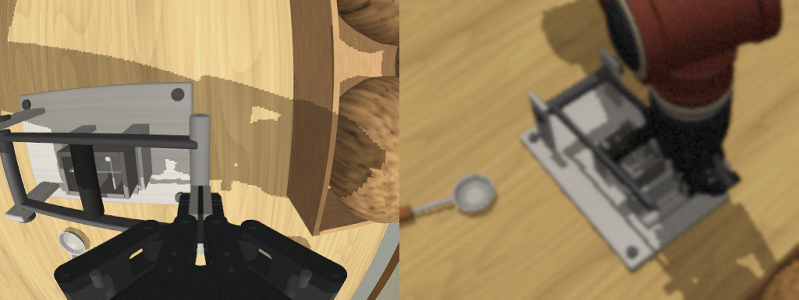

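Nothing is wrong: the tips (0.117) are on the bar's top (0.1175), the roller has just met the cartridge, and the clamp is at about 0.125 rad. On to driving it down.

Request:
jog_arm:
  deltas:
    - [0, 0, 0, 0, 0, 0.2, 0]
    - [0, 0, 0, 0, 0, 0.1, 0]
    - [0, 0, 0, 0, 0, 0, 0]

```text
t: 19.62
tool_pos: [0.6482, -0.1237, 0.1362]
tool_rot: [2.281, 2.157, 0.002]
contact_force: [-0.7, 1.6, 7.1]
opening: 0.0001
```

Request:
jog_arm:
  deltas:
    - [0, 0, 0, 0, 0, 0.2, 0]
    - [0, 0, 0, 0, 0, 0.2, 0]
    - [0, 0, 0, 0, 0, 0, 0]

```text
t: 19.87
tool_pos: [0.6486, -0.1238, 0.1324]
tool_rot: [2.281, 2.157, 0.003]
contact_force: [-0.7, 1.0, 6.8]
opening: 0.0002
```

Request:
jog_arm:
  deltas:
    - [0, 0, 0, 0, 0, 0.2, 0]
    - [0, 0, 0, 0, 0, 0.2, 0]
    - [0, 0, 0, 0, 0, 0, 0]

```text
t: 20.12
tool_pos: [0.649, -0.1238, 0.1287]
tool_rot: [2.28, 2.156, 0.004]
contact_force: [1.1, 0.9, 7.6]
opening: -0.0002
```

Request:
jog_arm:
  deltas:
    - [0, 0, 0, 0, 0, 0.2, 0]
    - [0, 0, 0, 0, 0, 0.2, 0]
    - [0, 0, 0, 0, 0, 0.2, 0]
    - [0, 0, 0, 0, 0, 0, 0]

```text
t: 20.45
tool_pos: [0.6494, -0.1238, 0.123]
tool_rot: [2.279, 2.155, 0.006]
contact_force: [2.1, 1.8, 7.9]
opening: 0.0001
```

Request:
jog_arm:
  deltas:
    - [0, 0, 0, 0, 0, 0.2, 0]
    - [0, 0, 0, 0, 0, 0.2, 0]
    - [0, 0, 0, 0, 0, 0, 0]

```text
t: 20.7
tool_pos: [0.6497, -0.1239, 0.1192]
tool_rot: [2.279, 2.155, 0.006]
contact_force: [1.9, 1.5, 8.5]
opening: -0.0003
```

Request:
jog_arm:
  deltas:
    - [0, 0, 0, 0, 0, 0.15, 0]
    - [0, 0, 0, 0, 0, 0.1, 0]
    - [0, 0, 0, 0, 0, 0, 0]

```text
t: 20.95
tool_pos: [0.6498, -0.1239, 0.1169]
tool_rot: [2.279, 2.155, 0.007]
contact_force: [3.0, 1.4, 8.7]
opening: -0.0001
```

Request:
jog_arm:
  deltas:
    - [0, 0, 0, 0, 0, 0.1, 0]
    - [0, 0, 0, 0, 0, 0.1, 0]
    - [0, 0, 0, 0, 0, 0, 0]

```text
t: 21.2
tool_pos: [0.6499, -0.1239, 0.1151]
tool_rot: [2.279, 2.155, 0.007]
contact_force: [1.4, 1.7, 9.8]
opening: -0.0001
```

Request:
jog_arm:
  deltas:
    - [0, 0, 0, 0, 0, 0.1, 0]
    - [0, 0, 0, 0, 0, 0, 0]

```text
t: 21.37
tool_pos: [0.6499, -0.1239, 0.1145]
tool_rot: [2.279, 2.155, 0.007]
contact_force: [1.0, 1.0, 10.9]
opening: -0.0001
```

Request:
jog_arm:
  deltas:
    - [0, 0, 0, 0, 0, 0.1, 0]
    - [0, 0, 0, 0, 0, 0, 0]

```text
t: 21.53
tool_pos: [0.65, -0.1239, 0.1142]
tool_rot: [2.279, 2.155, 0.006]
contact_force: [-0.8, 1.7, 14.4]
opening: 0.0002
```

Request:
jog_arm:
  deltas:
    - [0, 0, 0, 0, 0, 0.1, 0]
    - [0, 0, 0, 0, 0, 0, 0]
    - [0, 0, 0, 0, 0, 0, 0]

```text
t: 21.78
tool_pos: [0.65, -0.1239, 0.1139]
tool_rot: [2.279, 2.155, 0.006]
contact_force: [-3.2, 3.1, 17.1]
opening: 0.0002
```

Request:
jog_arm:
  deltas:
    - [0, 0, 0, 0, 0, 0.07, 0]
    - [0, 0, 0, 0, 0, 0, 0]
    - [0, 0, 0, 0, 0, 0, 0]

```text
t: 22.03
tool_pos: [0.6501, -0.1239, 0.1139]
tool_rot: [2.279, 2.155, 0.006]
contact_force: [-2.9, 2.8, 20.0]
opening: -0.0
```

20 N and no longer moving. I'll hold it there briefly.

Request:
jog_arm:
  deltas:
    - [0, 0, 0, 0, 0, 0.02, 0]
    - [0, 0, 0, 0, 0, 0, 0]
    - [0, 0, 0, 0, 0, 0, 0]
    - [0, 0, 0, 0, 0, 0, 0]
    - [0, 0, 0, 0, 0, 0, 0]
    - [0, 0, 0, 0, 0, 0, 0]

```text
t: 22.53
tool_pos: [0.6501, -0.1239, 0.1138]
tool_rot: [2.279, 2.155, 0.006]
contact_force: [-3.5, 2.9, 20.5]
opening: -0.0001
```

Request:
jog_arm:
  deltas:
    - [0, 0, 0, 0, 0, -0.5, 0]
    - [0, 0, 0, 0, 0, -1, 0]
    - [0, 0, 0, 0, 0, -2, 0]
    - [0, 0, 0, 0, 0, -3, 0]
    - [0, 0, 0, 0, 0, -3, 0]
    - [0, 0, 0, 0, 0, -3, 0]
    - [0, 0, 0, 0, 0, -3, 0]
    - [0, 0, 0, 0, 0, 0, 0]
    - [0, 0, 0, 0, 0, 0, 0]
    - [0, 0, 0, 0, 0, 0, 0]

```text
t: 23.37
tool_pos: [0.6467, -0.1236, 0.2615]
tool_rot: [-2.282, -2.157, 0.002]
contact_force: [-0.8, 0.6, -1.1]
opening: -0.0002
```

```bash
python3 - <<'E'
from fit import *
o,im,d=snap('wrist','w9'); print(o['t'],o['tool_pos'],o['contact_force'])
_,a,e=snap('scene','s9'); 
show(np.hstack([im, cv2.resize(a[150:294,128:320],(512,384))]),'w9',None,.78)
W=wcloud(o,d);P=W.reshape(-1,3);P=P[np.isfinite(P[:,0])]
Q=P[(abs(P[:,0]-.649)<.004)&(abs(P[:,1]+.12)<.045)&(P[:,2]>.05)&(P[:,2]<.13)]; print('bar top',np.percentile(Q[:,2],[50,90]),len(Q))
Q=P[(abs(P[:,0]-.55)<.045)&(abs(P[:,1]+.119)<.026)&(P[:,2]>.064)&(P[:,2]<.076)]; print('cart top',rect(Q),np.median(Q[:,2]),len(Q))
Q=P[(abs(P[:,0]-.55)<.05)&(abs(P[:,1]+.119)<.026)]; print(np.histogram(Q[:,2],np.arange(.05,.11,.002))[0])
E
```

```text
23.3667 [ 0.64669505 -0.12355696  0.26151037] [-0.78299744  0.57854728 -1.05405759]
bar top [0.09166051 0.09285225] 660
cart top [ 548.3 -117.6   49.9   70.5   86.6] 0.06964068407749158 793
[ 80 101 118 113 138 369  96  54  87 378 272   1   1   3  12  40  54 101
 189 373  57   0   0   0   0   0   0   0   0]
```

View pics/w9.png

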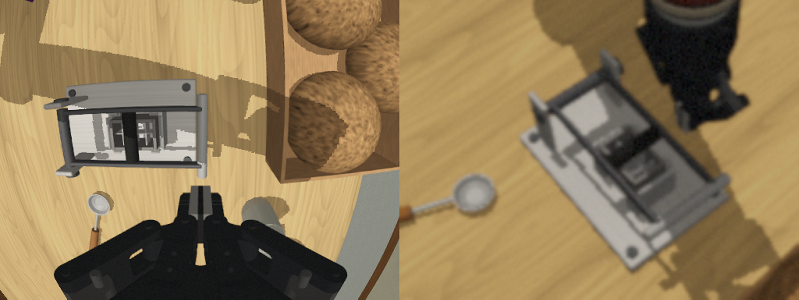

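The cartridge's top has gone from 0.0839 to 0.0697 m (14 mm down, the full travel). The clamp is at about 0 rad (bar top 0.092) and the gripper is clear, so I'm handing in.

```bash
python3 -c "
from station import ctrl; print(ctrl.finish_job())"
```

```text
the job is handed in; nothing more can be done
None
```

I placed the grey cartridge in the cradle, closed the clamp by its bar until the cartridge was on the hard stop, and handed the job in at about 23.4 s. The hand-in gave no verdict.

- **Placing:** After release the cartridge stood within about 1 mm of the cradle's centre, square and level, with its top at 0.084 m. That puts its underside on the raised plate at 0.034 m.
- **Pressing:** I gripped the bar and swung the clamp to about 0.26 rad. Then I let go and pushed from above with shut fingers. Driving force read 7–10 N, the stop was clear from the rise in force, and I held 20–20.5 N for about 0.5 s.
- **Last checks:** The cartridge top was at 0.0697 m, so it went down about 14 mm, the full travel. The clamp was at about 0 rad, and the gripper was some 15 cm above the bar and touching nothing.
- **Disagreements:**
  - The driving force read a little under the stated 10–12 N.
  - While lowering onto the bar I felt almost no hinge friction where about 2.4 N was expected. A picture showed the bar was moving under the fingers as intended.
  - The last fit of the cartridge's width came out at 49.9 mm instead of 46 mm, probably because it picked up nearby cradle or clamp points. It put the sideways position about 2 mm from the fit after placing.
- **Other objects:** I did not touch the bystanders or the purple look-alike, but I did not measure their positions again at the end.

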